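# Level the counter display shelf

## Robot

A 6-joint arm with a two-finger parallel gripper is mounted at the origin on the work surface. World frame = base frame: x ahead of the robot, y to its left, z up, the work surface at z = 0. Lengths are in m, angles in rad, forces in N, time in s.
With the tool pointing down it reaches from about 0.35 to 0.975 m from the base axis. Payload 4.9 kg.
Tool frame: the origin (TCP) lies at the very end of the fingers, on their centre line; the grasp point (between the pads) lies 19 mm behind it (manip.hold_point_z is the distance from the TCP to the grasp point, in m); y points along the fingers, z is the direction in which the jaws open and shut, and the axes are right-handed (so a half turn about y gives the same grasp; the last joint's range is limited). The gripper opens to 85 mm and grips with 20 to 120 N. Pads are 22 mm wide; open, the fingers measure 114 mm over their backs; the gripper's body (76 mm by 85 mm) begins 54 mm behind the grasp point. The pads swing forward as they close: fully open they stand 13 mm farther back than shut.
Start: joints at [1.174, 0.053, 1.613, -0, 1.476, -0.119], TCP at [0.171, 0.601, 0.231] pointing down, gripper open.
Joint ranges: [-3.01, 3.01], [-1.01, 2.22], [0.06, 2.58], [-1.02, 4.17], [0.09, 2.62], [-3.14, 3.14]. Speed limits (rad/s): [2.57, 2.57, 3.14, 3.14, 3.14, 3.14].

## Interface

Orientations are given as a unit quaternion [w, x, y, z].
In Python, from plant import manip gives the robot as it stands.
- The arm moves only by the tool servo_tool, never from a script. Its argument "deltas" is one flat list of numbers, 6 for each row, row after row: the shift along the tool's x, y, z in units of 0.03 m (1.0 is 0.03 m), then the turn, a rotation vector about the tool's x, y, z in units of 0.1 rad (1.0 is 0.1 rad). In form: [x, y, z, rx, ry, rz, x, y, z, rx, ry, rz, ...]. A call has 1 to 12 rows; each row shifts and turns the commanded pose from where the row before left it, along the tool's axes as they then stand; what a row does not reach is not made up. A row lasts 1/8 s, in which the tool goes at most 62.5 mm and 10.7 degrees, less where a joint would pass 70% of its speed; a pose out of reach is approached as far as the arm can. A call with a number of a shift or a turn outside -1 to 1 is refused whole. A call with a gripper value outside its range is refused whole. "grip" is the gripper command: -1 is shut, 1 is fully open, values between are in proportion, set as the call begins (left out, the last holds). The fingers move at their own pace and stop on an object; the grip force is fixed at half the most. Time passes only in rows, so rows that do not move let the fingers close. It gives the time, the measured TCP pose, the force and the opening at its end, in the units of the state.
- manip.state(): the state, without advancing time (a new reading comes with each control period).
- manip.grab_frame(name): name is "side" or "top"; returns a dict with "image" (420x560x3 uint8, red, green, blue), "range_z" (420x560 float32, m along the optical axis (not along the pixel's ray), 0 where there is no reading), "fx", "fy", "cx", "cy" (pixels), "world_to_cam" (4x4, takes a point from world to camera coordinates). Camera axes: x right, y down, z forward; pixel columns grow to the right and rows downward; lengths in m; the calibration is good to about 2 mm. A picture is of the moment at which its call begins.
- manip.job_done(): hands the job in, once; it reports no verdict.
The state is a dict: "time": time; "joint_pos": joint angles; "joint_vel": joint speeds; "joint_efforts": joint torques, N m; "tool_pos": TCP position; "tool_rot": TCP orientation; "contact_force": force on the tool from outside, world axes, zero at the start; "ft_torque": the same for the moment, N m; "gripper_width": opening from 0.0 (shut) to 1.0 (fully open).
Only numpy, scipy, OpenCV 4.12 (cv2) and the standard library are available. Lean on these libraries where they do the work, as an engineer would, in place of code of your own. Each camera call takes 0.05 s, during which the arm holds its last target. There are 200 camera calls.

## Task

Lay the spirit level lengthways on the middle of the little wooden display shelf and let go of it, then turn the black knob of the shelf's screw foot until the bubble rests midway between the two lines. Then press straight down on the level with about a kilogram's weight to prove that the shelf stays level under load, and finish like that, still pressing, with the bubble between the lines. Leave the other things on the counter where they are.

Things in the scene. Friction and masses are not known exactly. Their poses are not given: they have to be found in the camera images.
- level: pocket spirit level, plain aluminium with black end caps: a rigid bar 150 mm long (its x), 20 mm wide (y), 36 mm tall (z), about 0.25 kg, standing on its long narrow underside on the counter to the robot's right, in one of three places shared with the stapler and the tin. Origin: centre of its underside. Grip it by its flat sides, 20 mm apart. It can be laid either way round.
- vial (a point): middle of the level's top face, 36 mm above its underside, axes as the level's. The vial lies here: 46 mm long along x, yellow-green, flush with the top, with two black lines 20 mm apart.
- bubble (a joint): where the bubble's centre stands in the vial, in m along the level's own x axis: 0 is midway between the lines, limits +-0.014. The bubble is 14 mm long, so it is between the lines within 3 mm of 0. It drifts to the higher end, 0.5 mm for each milliradian of the level's slope, and takes about 1.5 s to settle.
- board: the shelf: a wooden board 220 mm long (its x), 170 mm wide (y), 16 mm thick. Origin: centre of its top face, 85 mm above the counter when level. The screw foot is at its +x end; two fixed legs are under its -x end, so it tips only lengthways (10 to 30 milliradians at the start). A wire stop 18 mm tall runs along its -y edge, 80 mm from the middle. It does not shift on the counter.
- knob (a point): centre of the screw foot's black fluted knob, a drum 40 mm across and 24 mm tall, 127 mm above the counter, beyond the shelf's +x end, 145 mm from its middle; grip it at any angle. Clockwise seen from above raises the +x end of the shelf, each radian changing its slope by 5.8 milliradians (bubble 2.9 mm); it turns with light friction (0.06 N m) and stays where it is left.
- foot: the turning part of the screw foot as a whole: rubber pad 44 mm across, 16 mm spindle with 8 mm of lift a turn, knob on top (115 to 139 mm above the counter). Origin: centre of the pad's underside, on the vertical screw axis; its x axis turns with the knob. The spindle passes through a brass nut, 30 mm across, whose top is 93 mm above the counter. It can turn over 3 rad past level.
- stapler: black office stapler, 138 x 34 x 55 mm; a bystander, to be left alone. Origin: centre of its underside.
- pencil_tin: flat steel pencil tin, 145 x 60 x 22 mm; a bystander, to be left alone. Origin: centre of its underside.
- tape_roll: roll of tape lying flat, 68 mm outside, 24 mm tall; a bystander, to be left alone. Origin: centre of its underside.
- glue_stick: upright glue stick, 29 mm across, 94 mm tall; a bystander, to be left alone. Origin: centre of its underside.
- pencil_cup: dark steel cup of pencils, 76 mm across, about 190 mm tall over the pencils; a bystander, to be left alone. Origin: centre of its underside.
- calculator: flat calculator, 150 x 80 x 16 mm; a bystander, to be left alone. Origin: centre of its underside.
- eraser: white eraser in a paper sleeve, 55 x 22 x 13 mm; a bystander, to be left alone. Origin: centre of its underside.
- notebooks: stack of four notebooks, 155 x 220 mm, 40 mm tall; a bystander, to be left alone. Origin: centre of its underside.
Not all that is in view belongs to the job. There is more than one size of the level; the one meant has the size given above.

How it is judged:
By the outcome, as a careful person would: the job done as asked, in the order asked, and still so for the second after the job is handed in, while the arm keeps its last pose, push and grip.
It also fails if it takes over 72 s, if anything falls off the work surface, if the arm or the gripper's body presses on something with over 40 N, if the wrist force passes 120 N, or if a joint passes its speed limit or range.

## Working session

There is one attempt and no reset: what is moved stays moved. The work goes in short steps, Python scripts to look and compute and a tool call to move; the robot and the scene stay as the last step left them, time stands still between calls to the robot, and variables do not carry over. Pictures are saved under pics/ and viewed, about 8 in all and at most 12, crops included, and the job is handed in when it is done.

Besides the shell and the picture viewer there is one more tool, called after ">>>" by a JSON object that holds its "api" and its "payload", one argument or row to a line. servo_tool: Moves the arm, as the interface text tells. Its arguments: {"type":"object","properties":{"deltas":{"type":"array"},"grip":{"type":"number"}},"required":["deltas"]}

```bash
ls; mkdir -p pics; python3 - <<'E'
from plant import manip
import cv2, numpy as np
for n in("side","top"):
    f=manip.grab_frame(n); cv2.imwrite(f"pics/{n}0.png",f["image"][:,:,::-1]); print(n,f["fx"],f["cx"],f["cy"],np.round(f["world_to_cam"],3).tolist())
    np.savez(f"pics/{n}0.npz",**f)
print(manip.state(),manip.hold_point_z)
E
```

```text
pics
side 406.3869345946456 280.88476521990793 210.4440557578115 [[0.973, -0.232, 0.003, -0.462], [-0.117, -0.504, -0.856, 0.157], [0.201, 0.832, -0.517, 1.027], [0.0, 0.0, 0.0, 1.0]]
top 386.7687295771116 281.95081289408813 211.00480627589434 [[-0.009, -1.0, 0.016, 0.0], [-0.996, 0.007, -0.083, 0.48], [0.083, -0.017, -0.996, 1.071], [0.0, 0.0, 0.0, 1.0]]
{'time': 0.1, 'joint_pos': array([ 1.17402135e+00,  5.33061611e-02,  1.61418262e+00,  1.38660301e-05,
        1.47600334e+00, -1.18969305e-01]), 'joint_vel': array([-0.00013006, -0.001736  , -0.00339136,  0.00061797, -0.00021361,
       -0.00185917]), 'joint_efforts': array([-1.88955996e-04, -3.94905603e+01, -3.71363497e+01, -1.10924939e-04,
        3.93683498e-03,  1.51308274e-05]), 'tool_pos': array([0.17115738, 0.60050939, 0.23016097]), 'tool_rot': array([-0.69964779,  0.70094402, -0.09808   ,  0.09772804]), 'contact_force': array([ 0.12235089, -0.18579777, -0.18965274]), 'ft_torque': array([-0.01350264,  0.02781933,  0.02285889]), 'gripper_width': 1.0015815231568685} 0.0187
```

View pics/top0.png

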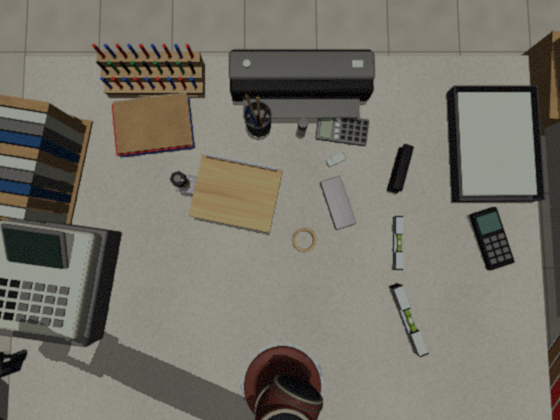

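View pics/side0.png

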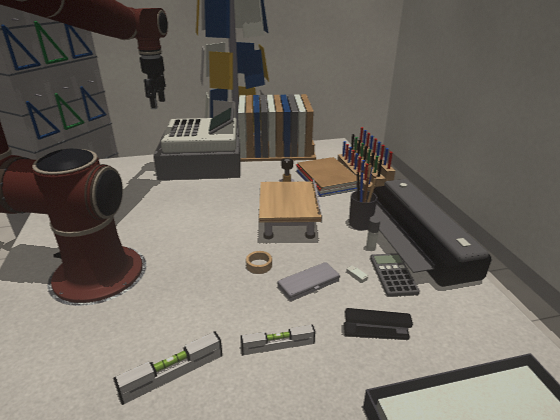

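The two candidates are the top-view bars at (398,243), about 53 px, and (408,318), about 75 px. At roughly 372 px/m these come to about 0.145 m and 0.20 m. The first matches 150 mm, so I'll measure it and check it in a crop.

```bash
cat > h.py <<'E'
import numpy as np, cv2
from plant import manip
def ray(f,u,v,z):
    W=f["world_to_cam"];R=W[:3,:3];t=W[:3,3];c=-R.T@t
    p=np.stack([(np.asarray(u,float)-f["cx"])/f["fx"],(np.asarray(v,float)-f["cy"])/f["fy"],np.ones(np.shape(u))],-1)@R
    return c+p*((z-c[2])/p[...,2:3])
def cloud(f):
    v,u=np.mgrid[:420,:560]; W=f["world_to_cam"];d=f["range_z"]
    p=np.stack([(u-f["cx"])/f["fx"]*d,(v-f["cy"])/f["fy"]*d,d],-1)
    return (p-W[:3,3])@W[:3,:3]
def rect(P):
    c,s,a=cv2.minAreaRect((P[:,:2]*1000).astype(np.float32)); return np.round(c,1),np.round(s,1),round(a,1)
E
python3 - <<'E'
from h import *
f=dict(np.load("pics/top0.npz"));P=cloud(f)
def box(u0,u1,v0,v1,zl,zh):
    Q=P[v0:v1,u0:u1].reshape(-1,3); return Q[(Q[:,2]>zl)&(Q[:,2]<zh)]
for n,b in dict(level=(385,412,205,280,.024,.05),big=(385,435,280,360,.024,.08),board=(182,290,150,240,.06,.105),knob=(165,192,165,195,.11,.16),tape=(285,322,225,255,.012,.05),stapler=(380,420,138,200,.02,.08),cup=(240,275,90,140,.06,.25),glue=(295,312,110,137,.05,.12)).items():
    Q=box(*b); print(n,len(Q),rect(Q),np.round(np.percentile(Q[:,2],[5,50,95]),3))
Q=box(*(182,290,150,240,.06,.105)); A=np.c_[Q[:,:2],np.ones(len(Q))]; print(np.linalg.lstsq(A,Q[:,2],rcond=None)[0])
# colour based rays
hsv=cv2.cvtColor(f["image"],cv2.COLOR_RGB2HSV)
m=cv2.inRange(hsv,(8,70,60),(30,255,255)); m[:150]=0;m[240:]=0;m[:,:184]=0;m[:,290:]=0
c=max(cv2.findContours(m,0,1)[0],key=cv2.contourArea)[:,0]
print("board col",rect(ray(f,c[:,0],c[:,1],.085)))
m=cv2.inRange(hsv,(28,90,60),(50,255,255));m[:205]=0;m[280:]=0;m[:,:385]=0;m[:,415:]=0
v,u=np.nonzero(m);print("vial",len(u),ray(f,u,v,.036).mean(0))
g=dict(np.load("pics/side0.npz"))
a=cv2.resize(f["image"][215:275,370:430],(400,400),interpolation=cv2.INTER_CUBIC);b=cv2.resize(g["image"][310:370,230:330],(667,400)[:1]+(400,) if 0 else (400,240),interpolation=cv2.INTER_CUBIC)
b=np.vstack([b,np.zeros((160,400,3),np.uint8)])
cv2.imwrite("pics/crop1.png",np.hstack([a,b])[:,:,::-1])
E
```

```text
level 393 (array([ 387.9, -326. ]), array([ 21.7, 149.8]), 87.8) [0.028 0.035 0.039]
big 833 (array([ 178.5, -346.6]), array([196.9,  28.1]), 19.4) [0.027 0.046 0.05 ]
board 5526 (array([530.3, 139.3]), array([255.3, 175.7]), 77.9) [0.079 0.084 0.088]
knob 211 (array([553.5, 263.3]), array([38.3, 38. ]), 58.5) [0.125 0.139 0.142]
tape 198 (array([398.4, -63. ]), array([65.4, 65.7]), 43.4) [0.02  0.024 0.027]
stapler 576 (array([ 597.4, -340. ]), array([ 33.7, 136.9]), 73.0) [0.042 0.05  0.055]
cup 727 (array([752.5,  63.1]), array([112.5,  94.4]), 0.6) [0.063 0.082 0.163]
glue 130 (array([711.3, -58.4]), array([26.9, 27.1]), 88.0) [0.06  0.093 0.097]
[ 0.00460063 -0.03298666  0.08534642]
board col (array([523.6, 121.2]), array([218.9, 169.4]), 78.2)
vial 52 [ 0.38968957 -0.32571374  0.036     ]
```

View pics/crop1.png

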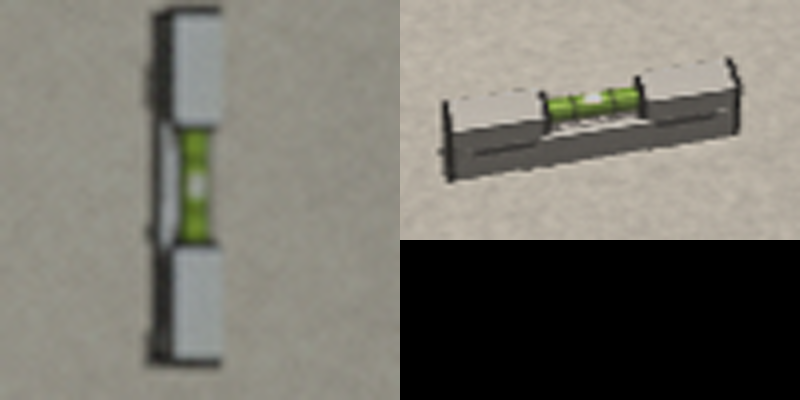

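The crop shows the small bar with its vial at (196,185), and its 150 x 21 mm size matches the description. The big bar at (408,318) is about 200 mm, so it is a decoy. The board centre is at (0.524,0.121) with +x at 78.2°. The knob measures (0.5535,0.263), which agrees with the centre plus 145 mm.

```bash
cat >> h.py <<'E'
from scipy.spatial.transform import Rotation as Ro
def pose():
    s=manip.state();q=s["tool_rot"];return s,Ro.from_quat([q[1],q[2],q[3],q[0]])
def to(p,yaw=None):
    """totals in tool units to reach TCP p with tool z (jaw) at yaw (deg), tool down; shift first, then turn"""
    s,R=pose();d=R.inv().apply(np.array(p)-s["tool_pos"])/.03
    r=""
    if yaw is not None:
        z=[np.cos(np.radians(yaw)),np.sin(np.radians(yaw)),0];y=[0,0,-1];x=np.cross(y,z)
        T=Ro.from_matrix(np.c_[x,y,z]);r=np.round((R.inv()*T).as_rotvec()/.1,2)
    print("pos",np.round(s["tool_pos"],4),"shift",np.round(d,2),"turn",r,"j",np.round(s["joint_pos"],2),"F",np.round(s["contact_force"],1),"w",round(s["gripper_width"],3),"t",round(s["time"],2))
E
python3 - <<'E'
from h import *
s,R=pose();print(R.as_matrix().round(3))
for y in(-92.2,87.8): to([.389,-.326,.1],y)
to([.5,.2,.25]); to([.5,-.05,.25])
E
```

```text
[[ 0.962 -0.001  0.274]
 [-0.274 -0.002  0.962]
 [-0.    -1.    -0.002]]
pos [0.1712 0.6005 0.2302] shift [ 15.45   4.39 -27.7 ] turn [1.000e-02 2.902e+01 3.000e-02] j [ 1.17  0.05  1.61  0.    1.48 -0.12] F [ 0.1 -0.2 -0.2] w 1.002 t 0.1
pos [0.1712 0.6005 0.2302] shift [ 15.45   4.39 -27.7 ] turn [ 0.02 -2.39 -0.  ] j [ 1.17  0.05  1.61  0.    1.48 -0.12] F [ 0.1 -0.2 -0.2] w 1.002 t 0.1
pos [0.1712 0.6005 0.2302] shift [14.2  -0.65 -9.83] turn  j [ 1.17  0.05  1.61  0.    1.48 -0.12] F [ 0.1 -0.2 -0.2] w 1.002 t 0.1
pos [0.1712 0.6005 0.2302] shift [ 16.49  -0.63 -17.85] turn  j [ 1.17  0.05  1.61  0.    1.48 -0.12] F [ 0.1 -0.2 -0.2] w 1.002 t 0.1
```

>>> {"api": "servo_tool", "payload": {
  "deltas": [1,-0.3,0,0,-0.8,0,1,-0.3,0,0,-0.8,0,1,-0.3,0,0,-0.8,0,1,0,-0.9,0,0,0,1,0,-0.9,0,0,0,1,0,-0.9,0,0,0,1,0,-0.9,0,0,0,1,0,-0.9,0,0,0,1,0,-0.9,0,0,0,1,0,-0.9,0,0,0,1,0,-0.9,0,0,0,1,0,-0.9,0,0,0]
}}

```text
time: 1.6
tool_pos: [0.5206, 0.3292, 0.2576]
tool_rot: [-0.707, 0.707, -0.014, 0.013]
contact_force: [0.1, 0.5, -1.2]
gripper_width: 1.003
```

>>> {"api": "servo_tool", "payload": {
  "deltas": [0,0,-1,0,0,0,0,0,-1,0,0,0,0,0,-1,0,0,0,0,0,-1,0,0,0,0,0,-1,0,0,0,0,0,-1,0,0,0,0,0,-1,0,0,0,0,0,-1,0,0,0,0,0,-1,0,0,0,0,0,-1,0,0,0,0,0,-1,0,0,0,0,0,-1,0,0,0]
}}

```text
time: 3.1
tool_pos: [0.506, -0.0303, 0.2578]
tool_rot: [0.707, -0.707, 0.014, -0.013]
contact_force: [0.2, 0.7, -0.3]
gripper_width: 1.001
```

```bash
python3 -c "
from h import *
to([.389,-.326,.1],87.8)"
```

```text
pos [ 0.506  -0.0303  0.2578] shift [ -3.52   5.26 -10.  ] turn [-0.    0.01 -0.01] j [-0.21 -0.25  1.85 -0.    1.54 -1.74] F [ 0.2  0.7 -0.3] w 1.001 t 3.1
```

>>> {"api": "servo_tool", "payload": {
  "deltas": [-0.35,0.5,-1,0,0,0,-0.35,0.5,-1,0,0,0,-0.35,0.5,-1,0,0,0,-0.35,0.5,-1,0,0,0,-0.35,0.5,-1,0,0,0,-0.35,0.5,-1,0,0,0,-0.35,0.5,-1,0,0,0,-0.35,0.5,-1,0,0,0,-0.35,0.5,-1,0,0,0,-0.35,0.5,-1,0,0,0,0,0,0,0,0,0]
}}

```text
time: 4.47
tool_pos: [0.3886, -0.3256, 0.1065]
tool_rot: [0.708, -0.706, 0.015, -0.014]
contact_force: [0.9, 0.5, -0.2]
gripper_width: 0.998
```

```bash
python3 -c "
from h import *
to([.389,-.326,.008],87.8)
f=manip.grab_frame('side');cv2.imwrite('pics/s1.png',cv2.resize(f['image'][220:400,180:380],(800,720))[:600,:,::-1])"
```

```text
pos [ 0.3886 -0.3256  0.1065] shift [ 0.02  3.28 -0.02] turn [-0.03 -0.02 -0.03] j [-0.84 -0.12  2.   -0.    1.27 -2.37] F [ 0.9  0.5 -0.2] w 0.998 t 4.47
```

View pics/s1.png

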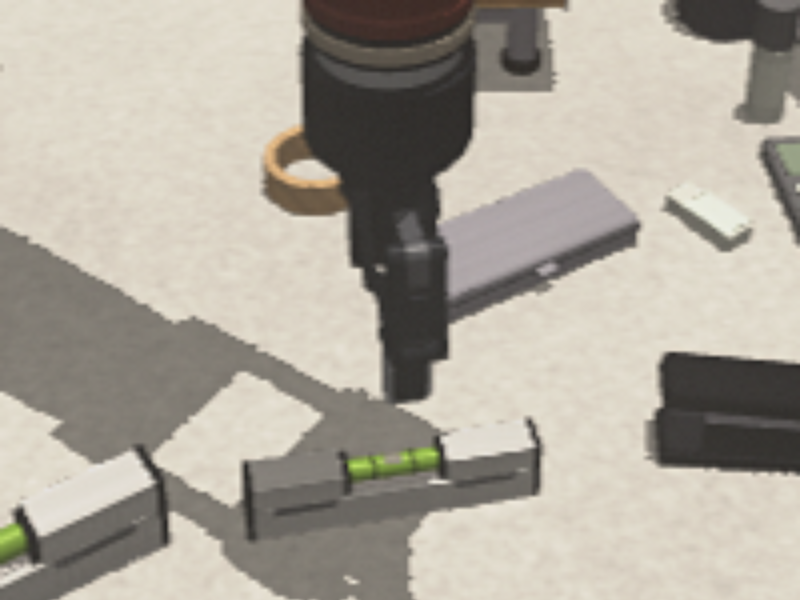

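The gripper stands over the middle of the level (vial at pixel (392,462)), with the tape, tin and stapler clear. I'll descend and grip.

>>> {"api": "servo_tool", "payload": {
  "deltas": [0,0.8,0,0,0,0,0,0.8,0,0,0,0,0,0.8,0,0,0,0,0,0.5,0,0,0,0,0,0.35,0,0,0,0,0,0,0,0,0,0]
}}

```text
time: 5.28
tool_pos: [0.3901, -0.3248, 0.0104]
tool_rot: [0.707, -0.707, 0.013, -0.013]
contact_force: [0.4, 0.1, 1.0]
gripper_width: 0.999
```

>>> {"api": "servo_tool", "payload": {
  "deltas": [0,0,0,0,0,0,0,0,0,0,0,0,0,0,0,0,0,0,0,0,0,0,0,0,0,0,0,0,0,0,0,0,0,0,0,0,0,0,0,0,0,0,0,0,0,0,0,0],
  "grip": -1
}}

```text
time: 6.28
tool_pos: [0.3906, -0.3259, 0.0116]
tool_rot: [-0.706, 0.707, -0.013, 0.014]
contact_force: [-0.1, -1.2, 5.5]
gripper_width: 0.217
```

```bash
python3 -c "
from h import *
to([.389,-.326,.2],168.2)"
```

```text
pos [ 0.3906 -0.3259  0.0116] shift [-0.05 -6.28 -0.01] turn [  0.02 -14.03  -0.  ] j [-0.84  0.03  2.04 -0.    1.08 -2.37] F [-0.1 -1.2  5.5] w 0.217 t 6.28
```

>>> {"api": "servo_tool", "payload": {
  "deltas": [0,-0.5,0,0,0,0,0,-1,0,0,0,0,0,-1,0,0,-1,0,0,-1,0,0,-1,0,0,-1,0,0,-1,0,0,-1,0,0,-1,0,0.4,-0.5,0.9,0,-1,0,0.5,0,0.8,0,-1,0,0.6,0,0.8,0,-1,0,0.7,0,0.7,0,-1,0,0.8,0,0.6,0,-1,0,0.8,0,0.5,0,-1,0]
}}

```text
time: 7.78
tool_pos: [0.409, -0.1489, 0.1901]
tool_rot: [0.627, -0.626, -0.328, 0.329]
contact_force: [0.3, -0.2, -2.7]
gripper_width: 0.218
```

>>> {"api": "servo_tool", "payload": {
  "deltas": [0.9,0,0.3,0,-1,0,0.9,0,0.2,0,-1,0,1,0,0.1,0,-1,0,1,0,0,0,-1,0,1,0,0,0,0,0]
}}

```text
time: 8.4
tool_pos: [0.4535, 0.0041, 0.1895]
tool_rot: [-0.551, 0.554, 0.438, -0.445]
contact_force: [1.5, -0.2, -2.1]
gripper_width: 0.225
```

```bash
python3 -c "
from h import *
to([.524,.121,.13],168.2)"
```

```text
pos [0.4535 0.0041 0.1895] shift [ 4.34  1.93 -1.43] turn [-0.03 -0.17 -0.11] j [-0.15 -0.35  2.04 -0.01  1.45 -3.07] F [ 1.5 -0.2 -2.1] w 0.225 t 8.4
```

>>> {"api": "servo_tool", "payload": {
  "deltas": [0.85,0.2,-0.3,0,0,0,0.85,0.2,-0.3,0,0,0,0.85,0.2,-0.3,0,0,0,0.85,0.2,-0.3,0,0,0,0.85,0.2,-0.2,0,0,0,0,0,0,0,0,0]
}}

```text
time: 9.15
tool_pos: [0.5224, 0.1181, 0.1574]
tool_rot: [-0.551, 0.554, 0.437, -0.446]
contact_force: [0.5, -0.1, -3.2]
gripper_width: 0.224
```

```bash
python3 -c "
from h import *
to([.524,.121,.102],168.2)
f=manip.grab_frame('side');cv2.imwrite('pics/s2.png',cv2.resize(f['image'][130:270,200:400],(800,560))[:,:,::-1])"
```

```text
pos [0.5224 0.1181 0.1574] shift [ 0.13  1.84 -0.04] turn [-0.04 -0.17 -0.12] j [ 0.09 -0.1   1.89 -0.01  1.36 -2.83] F [ 0.5 -0.1 -3.2] w 0.224 t 9.15
```

View pics/s2.png

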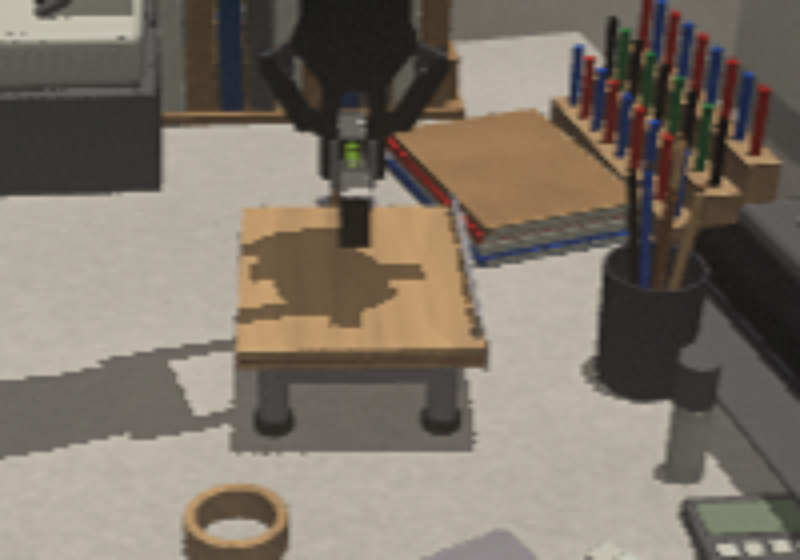

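The level (caps at (355,220), vial at (352,152)) is held over the middle of the shelf, parallel to it. Next I lower it.

>>> {"api": "servo_tool", "payload": {
  "deltas": [0.13,0.6,0,0,-0.17,0,0,0.6,0,0,0,0,0,0.5,0,0,0,0,0,0.1,0,0,0,0,0,0,0,0,0,0]
}}

```text
time: 9.82
tool_pos: [0.5242, 0.1199, 0.1045]
tool_rot: [-0.547, 0.552, 0.442, -0.449]
contact_force: [0.5, -0.5, -2.5]
gripper_width: 0.221
```

>>> {"api": "servo_tool", "payload": {
  "deltas": [0,0.1,0,0,0,0,0,0,0,0,0,0]
}}

```text
time: 10.07
tool_pos: [0.5245, 0.1201, 0.102]
tool_rot: [-0.547, 0.552, 0.442, -0.449]
contact_force: [-1.3, -0.2, -3.0]
gripper_width: 0.223
```

>>> {"api": "servo_tool", "payload": {
  "deltas": [0,0.1,0,0,0,0,0,0,0,0,0,0]
}}

```text
time: 10.32
tool_pos: [0.5241, 0.12, 0.0985]
tool_rot: [-0.547, 0.551, 0.442, -0.449]
contact_force: [1.1, -0.8, -2.7]
gripper_width: 0.221
```

>>> {"api": "servo_tool", "payload": {
  "deltas": [0,0.05,0,0,0,0,0,0,0,0,0,0]
}}

```text
time: 10.58
tool_pos: [0.5241, 0.12, 0.0971]
tool_rot: [-0.547, 0.551, 0.442, -0.449]
contact_force: [-0.3, 1.0, -1.5]
gripper_width: 0.218
```

>>> {"api": "servo_tool", "payload": {
  "deltas": [0,0.05,0,0,0,0,0,0,0,0,0,0]
}}

```text
time: 10.82
tool_pos: [0.5243, 0.1199, 0.0957]
tool_rot: [-0.547, 0.552, 0.442, -0.449]
contact_force: [0.4, 0.6, -2.4]
gripper_width: 0.225
```

>>> {"api": "servo_tool", "payload": {
  "deltas": [0,0,0,0,0,0,0,0,0,0,0,0,0,0,0,0,0,0,0,-0.3,0,0,0,0,0,-1,0,0,0,0,0,-1,0,0,0,0,0,-1,0,0,0,0],
  "grip": 0.6
}}

```text
time: 11.7
tool_pos: [0.5247, 0.1211, 0.1965]
tool_rot: [-0.547, 0.552, 0.442, -0.448]
contact_force: [-0.1, -1.0, 1.1]
gripper_width: 0.803
```

```bash
python3 -c "
from h import *
to([.5535,.2633,.2])
for y in (185,190,195): to([.5535,.2633,.2],y)
"
```

```text
pos [0.5247 0.1211 0.1965] shift [ 4.83 -0.17  0.04] turn  j [ 0.09 -0.13  1.85 -0.01  1.43 -2.84] F [-0.1 -1.   1.1] w 0.803 t 11.7
pos [0.5247 0.1211 0.1965] shift [ 4.83 -0.17  0.04] turn [-0.01 -2.95 -0.11] j [ 0.09 -0.13  1.85 -0.01  1.43 -2.84] F [-0.1 -1.   1.1] w 0.803 t 11.7
pos [0.5247 0.1211 0.1965] shift [ 4.83 -0.17  0.04] turn [-0.02 -3.82 -0.11] j [ 0.09 -0.13  1.85 -0.01  1.43 -2.84] F [-0.1 -1.   1.1] w 0.803 t 11.7
pos [0.5247 0.1211 0.1965] shift [ 4.83 -0.17  0.04] turn [-0.02 -4.7  -0.11] j [ 0.09 -0.13  1.85 -0.01  1.43 -2.84] F [-0.1 -1.   1.1] w 0.803 t 11.7
```

>>> {"api": "servo_tool", "payload": {
  "deltas": [0.97,0,0,0,0,0,0.97,0,0,0,0,0,0.97,0,0,0,0,0,0.97,0,0,0,0,0,0.95,0,0,0,0,0,0,0,0,0,-1,0,0,0,0,0,-1,-0.1,0,0,0,0,-1,0,0,0,0,0,0,0]
}}

```text
time: 12.82
tool_pos: [0.5546, 0.2629, 0.1937]
tool_rot: [0.477, -0.477, -0.522, 0.523]
contact_force: [-0.4, 0.7, -0.7]
gripper_width: 0.801
```

```bash
python3 -c "
from h import *
to([.5535,.2633,.108],185)
f=manip.grab_frame('top');np.savez('pics/t1.npz',**f);g=manip.grab_frame('side')
a=cv2.resize(f['image'][140:240,160:300],(800,571),interpolation=cv2.INTER_CUBIC)
cv2.imwrite('pics/t1.png',a[:,:,::-1])
hsv=cv2.cvtColor(f['image'],cv2.COLOR_RGB2HSV);m=cv2.inRange(hsv,(31,90,60),(50,255,255));m[:150]=0;m[240:]=0;m[:,:180]=0;m[:,290:]=0
v,u=np.nonzero(m);print(len(u),u.min(),u.max(),v.min(),v.max(),ray(f,u,v,.121).mean(0))
"
```

```text
pos [0.5546 0.2629 0.1937] shift [0.02 2.86 0.03] turn [-0.02  0.04 -0.01] j [ 0.32  0.05  1.68 -0.    1.41 -2.91] F [-0.4  0.7 -0.7] w 0.801 t 12.82
48 226 243 188 194 [0.52315386 0.12322505 0.121     ]
```

View pics/t1.png

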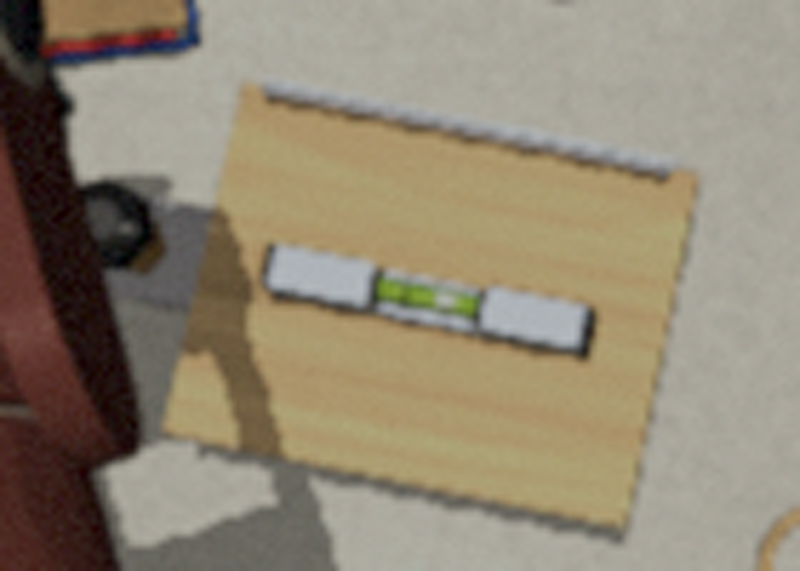

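The level lies centred and parallel on the shelf, and has been let go. The vial spans x 378–480 (middle about 429) and the bubble is at (445,300), towards -x. That is roughly 7 mm off, so the +x end is low by about 15 mrad and needs about 2.5 rad clockwise.

>>> {"api": "servo_tool", "payload": {
  "deltas": [0,0.8,0,0,0,0,0,0.8,0,0,0,0,0,0.8,0,0,0,0,0,0.4,0,0,0,0,0,0,0,0,0,0]
}}

```text
time: 13.55
tool_pos: [0.5537, 0.2626, 0.1082]
tool_rot: [0.477, -0.476, -0.521, 0.524]
contact_force: [-0.1, -0.1, 0.0]
gripper_width: 0.806
```

>>> {"api": "servo_tool", "payload": {
  "deltas": [0,0,0,0,0,0,0,0,0,0,0,0,0,0,0,0,0,0,0,0,0,0,0,0,0,0,0,0,0,0],
  "grip": -1
}}

```text
time: 14.18
tool_pos: [0.5561, 0.2632, 0.1111]
tool_rot: [-0.476, 0.477, 0.523, -0.522]
contact_force: [5.7, 0.3, 4.8]
gripper_width: 0.445
```

>>> {"api": "servo_tool", "payload": {
  "deltas": [0,-0.08,-0.08,0,0,0,0,0,0,0,1,0,0,0,0,0,1,0,0,0,0,0,1,0,0,0,0,0,1,0,0,0,0,0,1,0,0,0,0,0,1,0,0,0,0,0,1,0,0,0,0,0,1,0,0,0,0,0,1,0,0,0,0,0,1,0,0,0,0,0,1,0]
}}

```text
time: 15.68
tool_pos: [0.5573, 0.2626, 0.1112]
tool_rot: [-0.679, 0.68, 0.195, -0.196]
contact_force: [5.3, -0.3, -0.2]
gripper_width: 0.45
```

>>> {"api": "servo_tool", "payload": {
  "deltas": [0,0,0,0,1,0,0,0,0,0,1,0,0,0,0,0,1,0,0,0,0,0,1,0,0,0,0,0,1,0,0,0,0,0,1,0,0,0,0,0,1,0,0,0,0,0,1,0,0,0,0,0,1,0,0,0,0,0,1,0,0,0,0,0,1,0,0,0,0,0,1,0]
}}

```text
time: 17.18
tool_pos: [0.5573, 0.2612, 0.1112]
tool_rot: [-0.669, 0.673, -0.223, 0.223]
contact_force: [4.8, -6.4, 1.0]
gripper_width: 0.446
```

>>> {"api": "servo_tool", "payload": {
  "deltas": [0,0,0,0,0,0,0,0,0,0,0,0,0,0,0,0,0,0,0,0,0,0,0,0,0,0,0,0,0,0,0,0,0,0,0,0,0,0,0,0,0,0,0,0,0,0,0,0,0,0,0,0,0,0,0,0,0,0,0,0,0,0,0,0,0,0,0,0,0,0,0,0]
}}

```text
time: 18.68
tool_pos: [0.5573, 0.2612, 0.1112]
tool_rot: [-0.67, 0.673, -0.222, 0.222]
contact_force: [4.8, -5.2, 1.2]
gripper_width: 0.452
```

```bash
cat >> h.py <<'E'
def bub(n=4):
    """averaged top crops resampled along level axis -> vial profile"""
    F=[manip.grab_frame('top') for _ in range(n)]
    f=F[0];f['image']=np.mean([x['image'] for x in F],0).astype(np.uint8);return f
def profile(f,c=(.5235,.122),yaw=78.2,z=.121):
    W=f["world_to_cam"];e=np.array([np.cos(np.radians(yaw)),np.sin(np.radians(yaw)),0]);k=np.array([-e[1],e[0],0])
    s=np.arange(-40,40,.5);t=np.arange(-15,15,.5)
    P=np.array([*c,z])+s[None,:,None]*e/1000+t[:,None,None]*k/1000
    p=P@W[:3,:3].T+W[:3,3];u=f["fx"]*p[...,0]/p[...,2]+f["cx"];v=f["fy"]*p[...,1]/p[...,2]+f["cy"]
    return s,t,cv2.remap(f["image"],u.astype(np.float32),v.astype(np.float32),cv2.INTER_CUBIC)
def measure(f):
    s,t,I=profile(f);J=I.astype(float);g=J[...,1]-J[...,2]  # green minus blue
    row=g[(t>-6)&(t<6)].max(0) ; on=np.nonzero(row>0.4*row.max())[0]; c=(s[on[0]]+s[on[-1]])/2
    tt=t[np.argmax(np.where(np.abs(t)<8,g[:,on].sum(1),-1e9))]
    b=J[...,2][np.abs(t-tt)<=2].mean(0); k=(s>s[on[0]]+4)&(s<s[on[-1]]-4); b=b[k]-np.median(b[k]);w=np.clip(b-.4*b.max(),0,None)
    print("vial",s[on[0]],s[on[-1]],"row",tt,"bubble-centre mm",round((w*s[k]).sum()/w.sum()-c,2)); return I
E
python3 - <<'E'
from h import *
f0=dict(np.load('pics/t1.npz'));I0=measure(f0)
f=bub();I1=measure(f);to([.5,.2,.2])
cv2.imwrite('pics/p.png',np.vstack([cv2.resize(x,(800,300),interpolation=cv2.INTER_CUBIC) for x in(I0,I1)])[:,:,::-1])
E
```

```text
vial -24.5 21.0 row 0.0 bubble-centre mm -8.4
vial -26.0 20.0 row 0.5 bubble-centre mm -1.92
pos [0.5573 0.2612 0.1112] shift [-0.32 -2.95 -2.79] turn  j [ 0.32  0.13  1.73 -0.    1.28 -0.61] F [ 4.3 -5.1  1.6] w 0.45 t 18.88
```

View pics/p.png

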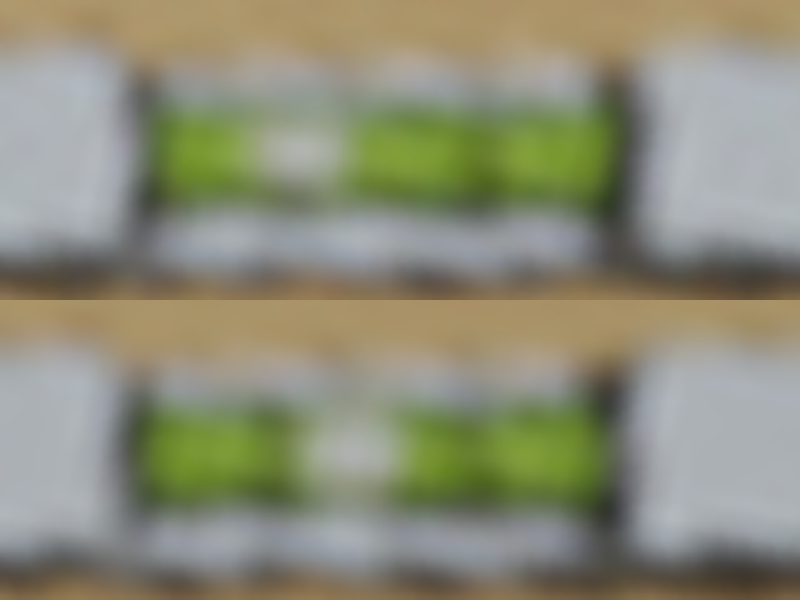

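Profile strips at 10 px/mm: the bubble moved from (300,150) to (350,450) against a vial centre near 375. It is now about 2–2.5 mm short, so I'll turn another 0.8 rad or so.

>>> {"api": "servo_tool", "payload": {
  "deltas": [0.08,0,0,0,1,0,0,0,0,0,1,0,0,0,0,0,1,0,0,0,0,0,1,0,0,0,0,0,1,0,0,0,0,0,1,0,0,0,0,0,1,0,0,0,0,0,1,0,0,0,0,0,0,0,0,0,0,0,0,0]
}}

```text
time: 20.12
tool_pos: [0.5565, 0.2606, 0.1111]
tool_rot: [-0.529, 0.535, -0.467, 0.464]
contact_force: [-6.1, -3.8, 7.5]
gripper_width: 0.45
```

>>> {"api": "servo_tool", "payload": {
  "deltas": [0,0,0,0,0,0,0,0,0,0,0,0,0,0,0,0,0,0,0,0,0,0,0,0,0,0,0,0,0,0,0,0,0,0,0,0,0,0,0,0,0,0,0,0,0,0,0,0,0,0,0,0,0,0,0,0,0,0,0,0],
  "grip": 0.4
}}

```text
time: 21.38
tool_pos: [0.5585, 0.2615, 0.1114]
tool_rot: [-0.531, 0.533, -0.466, 0.465]
contact_force: [-1.2, -0.1, -0.4]
gripper_width: 0.698
```

```bash
python3 - <<'E'
from h import *
f=bub();I1=measure(f);to([.5,.2,.2]);s,t,I=profile(f)
b=I[np.abs(t-.5)<=2].mean(0);print([(x,int(r[0]),int(r[1]),int(r[2])) for x,r in zip(s,b)][26:134:2])
E
```

```text
vial -26.5 19.5 row 0.5 bubble-centre mm 0.56
pos [0.5585 0.2615 0.1114] shift [ 1.77 -2.95 -2.21] turn  j [ 0.32  0.14  1.73 -0.    1.28  0.18] F [ 0.2 -0.1 -0.2] w 0.697 t 21.57
[(np.float64(-27.0), 80, 92, 61), (np.float64(-26.0), 84, 102, 49), (np.float64(-25.0), 95, 119, 44), (np.float64(-24.0), 104, 132, 42), (np.float64(-23.0), 110, 139, 44), (np.float64(-22.0), 114, 144, 47), (np.float64(-21.0), 116, 146, 48), (np.float64(-20.0), 117, 145, 50), (np.float64(-19.0), 118, 146, 52), (np.float64(-18.0), 119, 148, 53), (np.float64(-17.0), 118, 146, 53), (np.float64(-16.0), 114, 141, 52), (np.float64(-15.0), 109, 135, 50), (np.float64(-14.0), 104, 128, 48), (np.float64(-13.0), 99, 123, 44), (np.float64(-12.0), 99, 123, 44), (np.float64(-11.0), 105, 130, 53), (np.float64(-10.0), 116, 139, 66), (np.float64(-9.0), 129, 148, 87), (np.float64(-8.0), 140, 155, 107), (np.float64(-7.0), 149, 160, 126), (np.float64(-6.0), 158, 165, 145), (np.float64(-5.0), 164, 168, 156), (np.float64(-4.0), 166, 169, 161), (np.float64(-3.0), 168, 170, 165), (np.float64(-2.0), 167, 171, 165), (np.float64(-1.0
[... 228 characters left out ...]
64(6.0), 98, 124, 42), (np.float64(7.0), 101, 127, 42), (np.float64(8.0), 107, 133, 46), (np.float64(9.0), 115, 142, 51), (np.float64(10.0), 120, 148, 55), (np.float64(11.0), 123, 150, 57), (np.float64(12.0), 122, 150, 57), (np.float64(13.0), 121, 150, 55), (np.float64(14.0), 119, 147, 52), (np.float64(15.0), 115, 143, 49), (np.float64(16.0), 111, 140, 45), (np.float64(17.0), 105, 133, 44), (np.float64(18.0), 96, 120, 44), (np.float64(19.0), 87, 106, 47), (np.float64(20.0), 88, 101, 65), (np.float64(21.0), 98, 106, 90), (np.float64(22.0), 116, 121, 119), (np.float64(23.0), 137, 140, 148), (np.float64(24.0), 154, 158, 164), (np.float64(25.0), 167, 172, 176), (np.float64(26.0), 173, 178, 183)]
```

The bubble is about 0.2–0.5 mm off centre with the knob freed. Next I retreat upwards, then turn the jaws along the level. With the gripper fully open, the two fingertips straddle the vial and press both ends evenly.

>>> {"api": "servo_tool", "payload": {
  "deltas": [0,-0.3,0,0,0,0,0,-0.8,0,0,0,0,0,-1,0,0,0,0,0,-1,0,0,0,0,0,0,0,0,0,0],
  "grip": 1
}}

```text
time: 22.2
tool_pos: [0.5607, 0.2623, 0.2088]
tool_rot: [0.534, -0.531, 0.464, -0.466]
contact_force: [0.7, -1.2, -0.1]
gripper_width: 1.0
```

```bash
python3 -c "
from h import *
to([.523,.119,.2],78.2);measure(bub())"
```

```text
pos [0.5607 0.2623 0.2088] shift [ 4.57  0.28 -1.89] turn [ -0.05 -12.31   0.02] j [ 0.32  0.05  1.65 -0.    1.43  0.18] F [ 0.7 -1.2 -0.1] w 1.0 t 22.2
vial -26.5 19.5 row 0.5 bubble-centre mm 0.55
```

>>> {"api": "servo_tool", "payload": {
  "deltas": [0,0,0,0,-1,0,0,0,0,0,-1,0,0,0,0,0,-1,0,0,0,0,0,-1,0,0,0,0,0,-1,0,0,0,0,0,-1,0,0,0,0,0,-1,0,0,0,0,0,-1,0,0,0,0,0,-1,0,0,0,0,0,-1,0,0,0,0,0,-1,0,0,0,0,0,-1,0]
}}

```text
time: 23.9
tool_pos: [0.5579, 0.2613, 0.2024]
tool_rot: [-0.701, 0.703, -0.084, 0.081]
contact_force: [-0.5, -0.2, -0.4]
gripper_width: 1.004
```

```bash
python3 -c "
from h import *
to([.523,.119,.2],78.2)"
```

```text
pos [0.5579 0.2613 0.2024] shift [-0.03  0.1  -4.88] turn [ 0.03 -0.28 -0.05] j [ 0.32  0.05  1.66 -0.    1.43 -1.02] F [-0.5 -0.2 -0.4] w 1.004 t 23.9
```

>>> {"api": "servo_tool", "payload": {
  "deltas": [0,0,-0.97,0,-0.28,0,0,0,-0.97,0,0,0,0,0,-0.97,0,0,0,0,0,-0.97,0,0,0,0,0.5,-0.97,0,0,0,0,1,0,0,0,0,0,0.8,0,0,0,0,0,0,0,0,0,0]
}}

```text
time: 24.9
tool_pos: [0.5249, 0.1191, 0.1318]
tool_rot: [-0.702, 0.704, -0.077, 0.07]
contact_force: [-1.9, -1.4, 0.2]
gripper_width: 1.001
```

```bash
python3 -c "
from h import *
to([.523,.119,.12],78.2)
f=manip.grab_frame('side');a=cv2.resize(f['image'][140:220,240:340],(500,400),interpolation=cv2.INTER_CUBIC)
g=manip.grab_frame('top');b=cv2.resize(g['image'][150:230,190:250],(300,400),interpolation=cv2.INTER_CUBIC)
cv2.imwrite('pics/s3.png',np.hstack([a,b])[:,:,::-1])"
```

```text
pos [0.5249 0.1191 0.1318] shift [-0.06  0.39 -0.01] turn [ 0.04 -0.03 -0.09] j [ 0.09 -0.06  1.9  -0.    1.32 -1.28] F [-1.9 -1.4  0.2] w 1.001 t 24.9
```

View pics/s3.png

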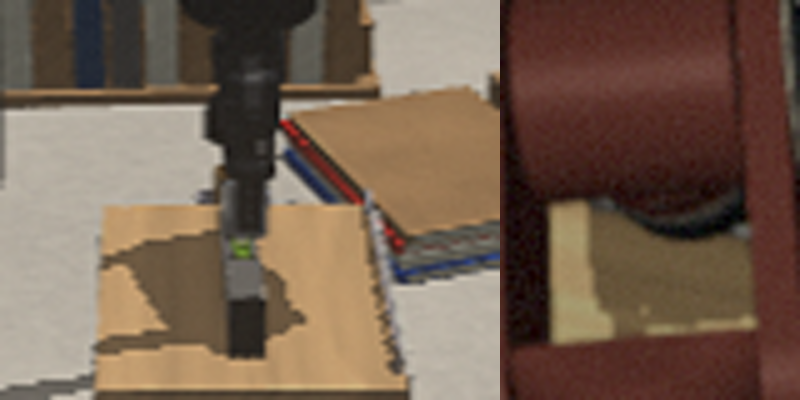

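The top view is blocked by the arm. In the side view the fingers stand above the level, with the near one above the near half and the vial at (243,248). I'll correct the 2 mm offset and press down slowly.

>>> {"api": "servo_tool", "payload": {
  "deltas": [-0.06,0.2,0,0,0,-0.1,0,0.2,0,0,0,0,0,0.2,0,0,0,0,0,0,0,0,0,0]
}}

```text
time: 25.5
tool_pos: [0.5255, 0.1197, 0.117]
tool_rot: [-0.702, 0.704, -0.071, 0.076]
contact_force: [-0.2, 0.3, -0.4]
gripper_width: 1.001
```

>>> {"api": "servo_tool", "payload": {
  "deltas": [0,0.1,0,0,0,0,0,0.05,0,0,0,0,0,0,0,0,0,0]
}}

```text
time: 25.88
tool_pos: [0.5259, 0.1197, 0.113]
tool_rot: [-0.702, 0.704, -0.071, 0.076]
contact_force: [-0.1, -0.6, 1.5]
gripper_width: 0.996
```

>>> {"api": "servo_tool", "payload": {
  "deltas": [-0.1,0,0,0,0,0,0,0.06,0,0,0,0,0,0.06,0,0,0,0,0,0,0,0,0,0]
}}

```text
time: 26.38
tool_pos: [0.5229, 0.1203, 0.1093]
tool_rot: [-0.702, 0.704, -0.071, 0.076]
contact_force: [-0.2, -0.9, 0.3]
gripper_width: 1.0
```

>>> {"api": "servo_tool", "payload": {
  "deltas": [0,0.06,0,0,0,0,0,0,0,0,0,0,0,0,0,0,0,0]
}}

```text
time: 26.75
tool_pos: [0.5233, 0.1203, 0.108]
tool_rot: [-0.702, 0.704, -0.071, 0.077]
contact_force: [-0.5, -0.2, 1.1]
gripper_width: 0.999
```

>>> {"api": "servo_tool", "payload": {
  "deltas": [0,0.06,0,0,0,0,0,0,0,0,0,0,0,0,0,0,0,0]
}}

```text
time: 27.12
tool_pos: [0.5236, 0.1204, 0.1079]
tool_rot: [-0.702, 0.704, -0.071, 0.077]
contact_force: [-4.1, -0.9, 11.0]
gripper_width: 0.998
```

>>> {"api": "servo_tool", "payload": {
  "deltas": [0,0.06,0,0,0,0,0,0,0,0,0,0,0,0,0,0,0,0]
}}

```text
time: 27.5
tool_pos: [0.5242, 0.1203, 0.108]
tool_rot: [-0.702, 0.704, -0.07, 0.077]
contact_force: [-8.4, -2.7, 17.6]
gripper_width: 0.999
```

>>> {"api": "servo_tool", "payload": {
  "deltas": [-0.05,-0.06,0,0,0,0,0,0,0,0,0,0,0,0,0,0,0,0]
}}

```text
time: 27.88
tool_pos: [0.5233, 0.1204, 0.1079]
tool_rot: [-0.702, 0.704, -0.07, 0.078]
contact_force: [0.1, -2.8, 7.3]
gripper_width: 1.002
```

```bash
python3 -c "
from h import *
to([.523,.119,.108],78.2);print(manip.state()['ft_torque'])"
```

```text
pos [0.5233 0.1204 0.1079] shift [ 0.   -0.   -0.05] turn [ 0.01 -0.03  0.12] j [ 0.09 -0.05  1.93 -0.    1.25 -1.27] F [ 0.1 -2.8  7.3] w 1.002 t 27.88
[-0.0003271  -0.05768869 -0.08257373]
```

>>> {"api": "servo_tool", "payload": {
  "deltas": [-0.01,0.02,-0.03,0,0,0,0,0,0,0,0,0,0,0,0,0,0,0,0,0,0,0,0,0,0,0,0,0,0,0,0,0,0,0,0,0,0,0,0,0,0,0]
}}

```text
time: 28.75
tool_pos: [0.5233, 0.1204, 0.1079]
tool_rot: [-0.703, 0.703, -0.069, 0.078]
contact_force: [1.0, 1.9, 8.4]
gripper_width: 1.003
```

```bash
python3 -c "
from h import *
S=[]
F=[]
for _ in range(8): F.append(manip.grab_frame('side')['image']);S.append(manip.state()['contact_force'])
print(np.mean(S,0),np.std(S,0))
a=np.mean(F,0).astype(np.uint8)
cv2.imwrite('pics/s4.png',cv2.resize(a[165:215,260:310],(800,800),interpolation=cv2.INTER_CUBIC)[100:700,:,::-1])"
```

```text
[0.96889875 1.42317419 8.22655772] [0.53369281 0.375818   0.47071325]
```

View pics/s4.png

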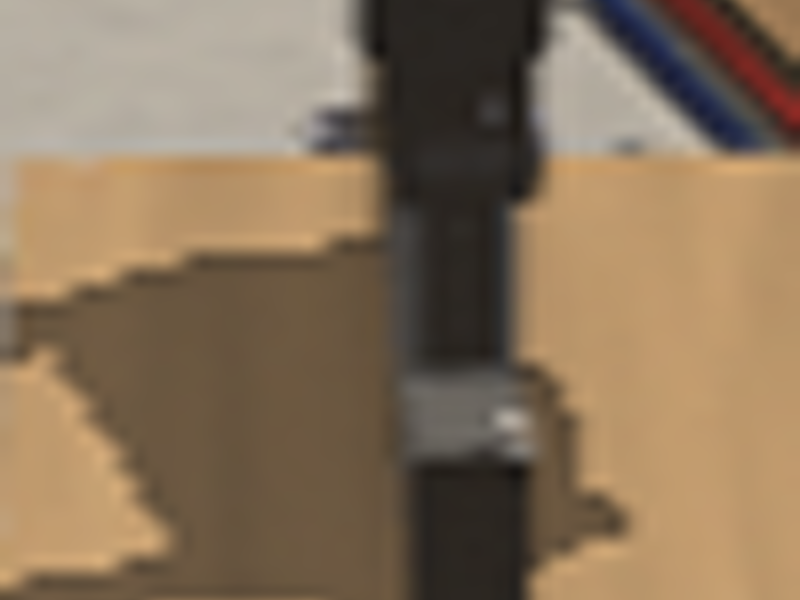

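The near finger hides the vial from the side (only the level's near half shows at (465,415)), so the bubble can't be read directly under load. Contact height held at 0.1079–0.1080 m from 7 to 17 N, which means there is no sag. I'll raise the force slightly and check the loaded board's slope against the initial side depth image, where the bubble showed about -8.4 mm, or -17 mrad.

>>> {"api": "servo_tool", "payload": {
  "deltas": [0,0.025,0.01,0,0,0,0,0,0,0,0,0,0,0,0,0,0,0,0,0,0,0,0,0,0,0,0,0,0,0,0,0,0,0,0,0,0,0,0,0,0,0,0,0,0,0,0,0]
}}

```text
time: 30.15
tool_pos: [0.5234, 0.1204, 0.1078]
tool_rot: [-0.703, 0.704, -0.069, 0.078]
contact_force: [-2.1, -0.1, 12.5]
gripper_width: 1.0
```

```bash
python3 - <<'E'
from h import *
S=[];D=[]
for _ in range(12):
    g=manip.grab_frame('side');D.append(cloud(g));S.append(manip.state()['contact_force'])
print(np.mean(S,0),manip.state()['tool_pos'])
e=np.array([.2045,.979]);k=np.array([-.979,.2045])
def sl(P,m):
    Q=P[m];q=Q[:,:2]-[.5235,.121];A=np.c_[q@e,q@k,np.ones(len(q))]
    return np.linalg.lstsq(A,Q[:,2],rcond=None)[0]
def mask(P):
    q=P[...,:2]-[.5235,.121];s=q@e;t=q@k
    return (abs(s)<.098)&(abs(t)<.072)&(abs(t)>.02)&(abs(P[...,2]-.085)<.012)
P0=cloud(dict(np.load('pics/side0.npz')));P1=np.mean(D,0);m=mask(P0)&mask(P1)
print(m.sum(),sl(P0,m),sl(P1,m),[round(sl(d,m)[0],4) for d in D[:5]])
E
```

```text
[-1.87523426 -0.62285654 12.31979411] [0.52337527 0.12037324 0.1078322 ]
1070 [-0.01857009  0.00044193  0.08281142] [ 0.00030787 -0.00032367  0.08420198] [np.float64(-0.0007), np.float64(-0.0011), np.float64(0.0004), np.float64(-0.0002), np.float64(-0.0011)]
```

The loaded board's slope is about 0.3 mrad, so the bubble should be about 0.2–0.7 mm from centre. I'll trim the force to about 10 N.

>>> {"api": "servo_tool", "payload": {
  "deltas": [-0.01,-0.013,0,0,0,0,0,0,0,0,0,0,0,0,0,0,0,0,0,0,0,0,0,0,0,0,0,0,0,0,0,0,0,0,0,0]
}}

```text
time: 31.5
tool_pos: [0.5233, 0.1204, 0.1079]
tool_rot: [-0.703, 0.704, -0.069, 0.079]
contact_force: [0.6, -0.8, 9.5]
gripper_width: 0.996
```

```bash
python3 - <<'E'
from h import *
S=[]
for _ in range(8): manip.grab_frame('side');S.append(manip.state()['contact_force'])
F=np.mean(S,0);print(F)
if 8.5<F[2]<11.8: print(manip.job_done(),manip.state()['time'])
E
```

```text
[ 0.40660204 -0.39532929  9.48957791]
the job is handed in; nothing more can be done
the job is handed in; nothing more can be done
```

I laid the 150 mm level lengthways on the middle of the shelf, let go of it, and turned the knob about 3.1 rad clockwise. I then pressed down with the open fingers on either side of the vial, and handed the job in still pressing, at about 32 s.

- **Bubble, before pressing:** it sat about 0.5 mm from midway, measured with the knob released. The reading was the same before and after the gripper lifted away.
- **Press:** about 9.5 N straight down at hand-in, with under 1 N sideways. While I was setting the force it briefly reached about 17.6 N, with about 8 N sideways.
- **Under load:** I could not see the bubble directly, because the arm blocked the top view and a finger hid the vial from the side. Two indirect checks agree that the shelf stayed level:
  - The board's slope from the side depth camera was about 0.3 mrad, with single frames between about -1.1 and +0.4 mrad. That is well under 1 mm of bubble.
  - The contact height moved by only about 0.1 mm between about 7 and 17 N.
- **Disagreement:** the first, rough slope estimate from the top camera's depth image was about twice what the bubble showed. I went by the bubble.
- **Other things on the counter:** I touched none of them, but took no final picture to confirm it.

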